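Open the jar with the push-and-turn safety cap

TASK

Open the amber jar: press its child-resistant safety cap down and, keeping it pressed, turn it about a quarter turn counter-clockwise, then lift the cap off. Set the cap down, open side down as it came off, flat on the floor of the steel tray and let go of it; do not drop it, do not force the jar and do not knock the other bottles about.

Things in the scene. Friction and masses are not known exactly. Their poses are not given: they have to be found in the camera images.
- jar: Amber glass jar, 110 mm in diameter, fixed to the table in a round steel holder 140 mm in diameter; nothing of it moves. Origin at the centre of the holder's underside, at z = 0.002; z up, yaw of no importance. The jar's shoulder is 116 mm and the rim of its neck 158 mm above it. (The pale steel top, left of y = 0.01, is 2 mm higher than the black one.)
- cap_center (a point): Centre, half-way up, of the white ribbed shell of the safety cap: an upright cylinder 60 mm in diameter (62 mm over ribs), 46 mm high, closed above, open below, about 80 g. z is its axis, up; x turns with the shell and starts anyhow. On the jar, on its axis, this point is 153.5 mm above the jar's origin, the cap's top 176.5 mm, its lower edge 130.5 mm (14 mm above the shoulder).
- cap_press (a joint): How far the shell is pushed down on the sprung inner cap: 0 free, 0.006 m fully down. It yields from about 4 N on and is fully down, with the inner cap seated (7.5 mm in all at the shell), at about 12 N; press with 13 to 18 N. If the teeth inside meet crest on crest it stops 2 to 3 mm down; turn a little, press on. Not pressed, the shell spins idly and the cap stays locked on.
- neck_rim (a point): Centre of the rim of the jar's neck, 158 mm up. Pressed fully, the shell takes the inner cap along after up to 30 degrees of idle turning. Counter-clockwise seen from above, that comes free after 40 degrees and meets a stop at 110; clockwise it meets a stop at once. So 1.3 to 1.5 rad in one grasp, kept pressed, opens it. Then it lifts straight off; 35 mm up clears the neck.
- tray_mid (a point): Shallow stainless steel tray, 155 x 225 mm (x by y of its frame), rim 22 mm high, lying loose on the table; the point is the centre of its underside. Its floor is about 2 mm thick.
- bottle_a: Bystander: small glass reagent bottle with a screw cap, 58 mm in diameter, 109 mm tall; origin under its centre.
- bottle_b: Bystander: another such bottle, 58 mm in diameter, 109 mm tall; origin under its centre.
- wash: Bystander: plastic wash bottle with a bent spout, 68 mm wide, 203 mm tall; origin under its centre.
There are look-alikes about, which are no part of the job. Of the things like the part that bears cap_center, leave any that is brown or pink; of the rest the larger one is meant.

How it is judged:
By the outcome, as a careful person would: the job done as asked, in the order asked, and still so for the second after the job is handed in, with the robot touching nothing.
It also fails if it takes over 48 s, if anything falls off the work surface, if the arm or the gripper's body presses on something with over 40 N, if the wrist force passes 120 N, or if a joint passes its speed limit or range.

ROBOT

A 6-joint arm with a two-finger parallel gripper is mounted at the origin on a cart in front of the work surface, level with it; the furniture and walls round the work are solid. World frame = base frame: x ahead of the robot, y to its left, z up, the work surface at z = 0. Lengths are in m, angles in rad, forces in N, time in s.
With the tool pointing down it reaches from about 0.375 to 0.9 m from the base axis. Payload 3.1 kg.
Tool frame: the origin (TCP) lies midway between the tips of the shut fingers; the grasp point (between the pads) lies 19 mm behind it; z points along the fingers, y is the line along which they close (so a half turn about z gives the same grasp; the last joint's range is limited). The gripper opens to 87 mm and grips with 3 to 60 N. Pads are 19 mm wide; open, the fingers measure 117 mm over their backs; the gripper's body (75 mm by 190 mm) begins 51 mm behind the grasp point.
Start: joints at [1.012, 0.527, 1.433, -0, 1.181, -0.178], TCP at [0.232, 0.58, 0.223] pointing down, gripper open.
Joint ranges: [-3.08, 3.08], [-0.75, 2.2], [0.22, 2.44], [-1.43, 4.57], [0, 2.65], [-2.85, 2.85]. Speed limits (rad/s): [2.79, 2.79, 3.14, 3.14, 3.14, 3.14].

INTERFACE

Orientations are given as a unit quaternion [x, y, z, w].
In Python, from rig import status, imaging, order gives the robot as it stands.
- The arm moves only by the tool arm_command, never from a script. Its argument "deltas" is one flat list of numbers, 5 for each row, row after row: the opening, from -1 (shut) to 1 (fully open), so that 0 is half open, then the shift along the tool's x, y, z in m, then the turn about the tool's z in rad. In form: [gripper, tx, ty, tz, roll, gripper, tx, ty, tz, roll, ...]. A call has 1 to 12 rows; each row shifts and turns the commanded pose from where the row before left it, along the tool's axes as they then stand; what a row does not reach is not made up. A row lasts 1/8 s, in which the tool goes at most 62.5 mm and 10.7 degrees, less where a joint would pass 70% of its speed; a pose out of reach is approached as far as the arm can. A call with a gripper value outside its range is refused whole. The fingers move at their own pace and stop on an object; "newtons" is the grip in N (left out, the last holds). Time passes only in rows, so rows that do not move let the fingers close. It gives the time, the measured TCP pose, the force, the opening and the grip force at its end, in the units of the state.
- status.get_obs(): the state, without advancing time (a new reading comes with each control period).
- imaging.camera(name): name is "scene" or "top"; returns (picture, depth): 384x512x3 uint8, red, green, blue; 384x512 float32, m along the optical axis (not along the pixel's ray), 0 where there is no reading.
- imaging.camera_params(name): a dict with "intrinsics" (3x3 intrinsics, pixels), "camera_from_world" (4x4, takes a point from world to camera coordinates). Camera axes: x right, y up, looking along -z (the intrinsics and any distortion apply to the point x, -y, -z); pixel columns grow to the right and rows downward; lengths in m; the calibration is good to about 2 mm. A picture is of the moment at which its call begins. camera_params takes no time and is no camera call.
- order.hand_in(): hands the job in; it is judged then, once.
The state is a dict: "time": time; "q": joint angles; "joint_velocities": joint speeds; "joint_torque": joint torques, N m; "position": TCP position; "tool_rot": TCP orientation; "ft_force": force on the tool from outside, world axes, zero at the start; "moment": the same for the moment, N m; "grip_width": finger opening in m; "grip_force": force on a finger pad.
Only numpy, scipy, OpenCV 4.12 (cv2) and the standard library are available. Lean on these libraries where they do the work, as an engineer would, in place of code of your own. Each camera call takes 0.05 s, during which the arm holds its last target. There are 200 camera calls.

## Working session

There is one attempt and no reset: what is moved stays moved. The work goes in short steps, Python scripts to look and compute and a tool call to move; the robot and the scene stay as the last step left them, time stands still between calls to the robot, and variables do not carry over. Pictures are saved under pics/ and viewed, at most 10 in all, crops included, and the job is handed in when it is done.

Besides the shell and the picture viewer there is one more tool, called after ">>>" by a JSON object that holds its "fn" and its "kwargs". arm_command: Moves the arm, as the interface text tells. Its arguments: {"type":"object","properties":{"deltas":{"type":"array"},"newtons":{"type":"number"}},"required":["deltas"]}

```bash
mkdir -p pics
cat > h.py <<'E'
import numpy as np,cv2
from rig import status,imaging,order
def grab(n):
    p,d=imaging.camera(n); np.savez(f'{n}.npz',p=p,d=d); return p,d
def world(n,u,v,d):
    c=imaging.camera_params(n);K=np.array(c['intrinsics']);T=np.linalg.inv(np.array(c['camera_from_world']))
    z=d; x=(u-K[0,2])*z/K[0,0]; y=(v-K[1,2])*z/K[1,1]
    P=np.stack([x,-y,-z,np.ones_like(x)],-1); return (P@T.T)[...,:3]
def cloud(n,d):
    v,u=np.mgrid[:d.shape[0],:d.shape[1]].astype(float); return world(n,u,v,d)
E
python3 - <<'E'
from h import *
a,_=grab('scene');b,_=grab('top')
for n,i in (('scene',a),('top',b)):
    cv2.imwrite(f'pics/{n}0.png',cv2.resize(i[:,:,::-1],(768,576),interpolation=cv2.INTER_CUBIC))
    print({k:np.round(v,3).tolist() if not isinstance(v,str) else v for k,v in imaging.camera_params(n).items()})
print(status.get_obs())
E
```

```text
{'intrinsics': [[467.55, 0.0, 253.622], [0.0, 467.55, 193.125], [0.0, 0.0, 1.0]], 'camera_from_world': [[-0.999, 0.052, -0.0, 0.517], [-0.039, -0.75, 0.661, 0.015], [0.034, 0.66, 0.751, -1.442], [0.0, 0.0, 0.0, 1.0]]}
{'intrinsics': [[484.26, 0.0, 258.564], [0.0, 484.26, 192.425], [0.0, 0.0, 1.0]], 'camera_from_world': [[-0.028, -1.0, 0.004, 0.104], [0.983, -0.027, 0.182, -0.535], [-0.182, 0.009, 0.983, -1.576], [0.0, 0.0, 0.0, 1.0]]}
{'time': 0.1, 'q': array([ 1.01150588e+00,  5.28386243e-01,  1.43377307e+00, -1.53321273e-05,
        1.18140850e+00, -1.78499923e-01]), 'joint_velocities': array([-0.00085332, -0.00164772, -0.00362638,  0.00195265, -0.00077006,
       -0.00065028]), 'joint_torque': array([ 3.01586169e-04, -4.40986347e+01, -1.77150518e+01,  6.34845207e-02,
        5.33581933e-02, -2.93758865e-05]), 'position': array([0.23190336, 0.57967035, 0.22166183]), 'tool_rot': array([ 1.89244072e-01,  9.81929583e-01, -9.23697841e-04, -3.49494187e-04]), 'ft_force': array([ 0.2795033 , -0.44585351,  0.43460954]), 'moment': array([ 0.0074793 ,  0.03584086, -0.04768529]), 'grip_force': 0.0, 'grip_width': 0.08677559573565857}
```

View pics/scene0.png

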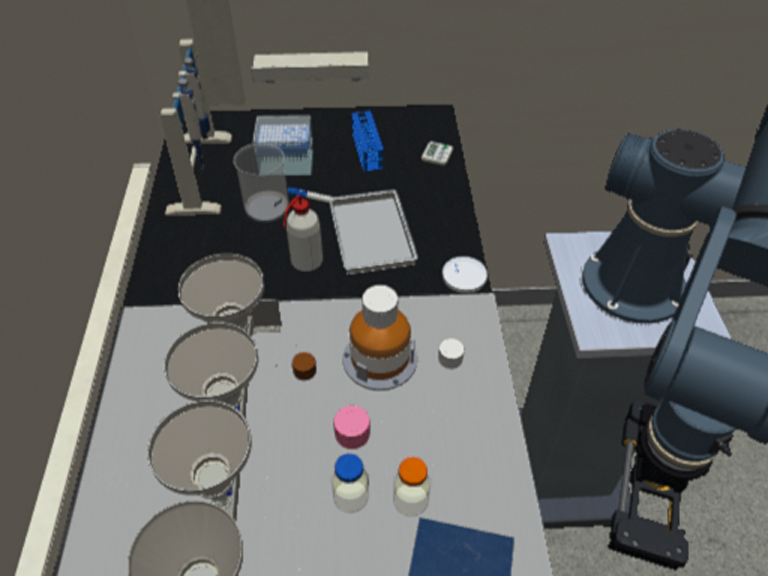

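View pics/top0.png

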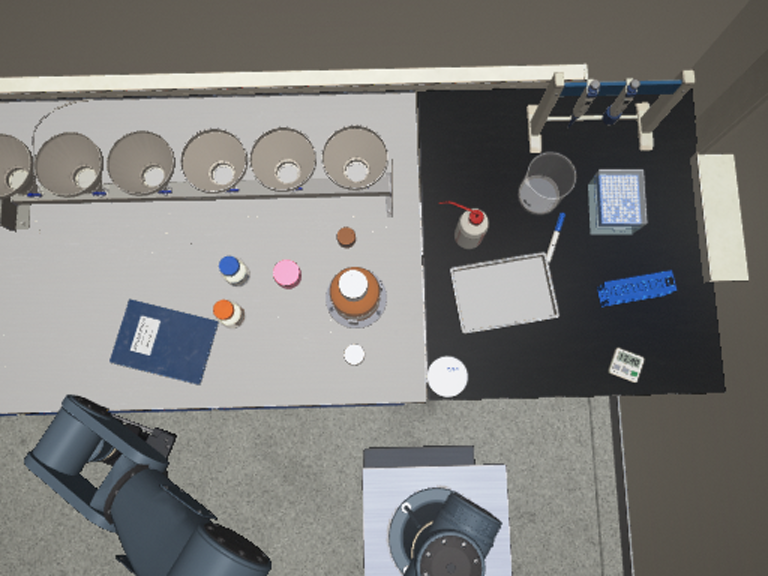

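The scene picture shows these candidates for the cap: a white cap on the amber jar (380,303), a small white cap (452,352), a brown one (304,365), a pink one (352,426) and a white dish (464,274). The white cap on the jar is the larger eligible one, so I choose it. The steel tray is at (372,230), the wash bottle at (303,240), and the two reagent bottles at (350,480) and (412,485).

Run:
```python
from h import *
for n in('top','scene'):
    z=np.load(n+'.npz');p,d=z['p'],z['d'];W=cloud(n,d);W[d==0]=np.nan
    s=p.max(2).astype(int)-p.min(2)
    # cap top
    m=(W[...,2]>.168)&(W[...,2]<.19)&(s<40)&(abs(W[...,0]-.45)<.2)&(abs(W[...,1]-.1)<.15)&(p.min(2)>120)
    k,l,st,_=cv2.connectedComponentsWithStats(m.astype(np.uint8))
    i=1+np.argmax(st[1:,4]);P=W[l==i];(c,r)=cv2.minEnclosingCircle(P[:,:2].astype(np.float32))
    print(n,'cap',st[i],P.mean(0),np.median(P[:,2]),c,r)
    # tray
    m=(W[...,1]<0.005)&(W[...,1]>-.3)&(W[...,2]>.0-.004)&(W[...,2]<.03)&(p.min(2)>110)&(W[...,0]>.38)&(W[...,0]<.75)
    k,l,st,_=cv2.connectedComponentsWithStats(m.astype(np.uint8))
    i=1+np.argmax(st[1:,4]);P=W[l==i];print('tray',st[i],cv2.minAreaRect(P[:,:2].astype(np.float32)),np.median(P[:,2]),P[:,2].max())
    f=P[P[:,2]<.008];print(' floor',cv2.minAreaRect(f[:,:2].astype(np.float32)))
    # tall things near
    m=(W[...,2]>.05)&(W[...,0]>.35)&(W[...,0]<.75)&(W[...,1]>-.3)&(W[...,1]<.45)
    k,l,st,_=cv2.connectedComponentsWithStats(m.astype(np.uint8))
    for i in range(1,k):
        if st[i,4]>60: P=W[l==i];print(' obj',st[i],P.min(0).round(3),P.max(0).round(3))
a=np.load('scene.npz')['p'];cv2.imwrite('pics/cap.png',cv2.resize(a[170:270,200:340,::-1],None,fx=5,fy=5,interpolation=cv2.INTER_CUBIC))
```

```text
top cap [226 180  19  19 283] [0.52632604 0.16322673 0.17828321] 0.178225877445936 (0.5267585515975952, 0.16363060474395752) 0.030129065737128258
tray [ 300  157   73   65 2736] ((0.5469210147857666, -0.18644611537456512), (0.18845732510089874, 0.2574343979358673), 9.17086410522461) 0.0025640496290041392 0.029908774163091012
 floor ((0.5511769652366638, -0.18937964737415314), (0.17879696190357208, 0.24467723071575165), 8.6278715133667)
 obj [170 117  37  11 131] [0.719 0.247 0.159] [0.75  0.357 0.223]
 obj [218 116  37  11 133] [0.718 0.098 0.159] [0.75  0.21  0.225]
 obj [348 120  29  21 246] [ 0.709 -0.3    0.05 ] [ 0.749 -0.212  0.152]
 obj [292 134  34  29 437] [ 0.633 -0.132  0.05 ] [ 0.698 -0.02   0.208]
 obj [147 171  18  19 256] [0.558 0.405 0.051] [0.614 0.45  0.119]
 obj [220 178  35  37 944] [0.465 0.105 0.051] [0.579 0.216 0.188]
 obj [146 199  16  19 212] [0.463 0.415 0.05 ] [0.52  0.45  0.126]
scene cap [241 191  24  17 324] [0.52893111 0.16836325 0.1765539 ] 0.1765697310991476 (0.5292090177536011, 0.16739529371261597) 0.030678527429699898
tray [ 205  127   73   53 1950] ((0.5502650737762451, -0.185726135969162), (0.20167657732963562, 0.2633523941040039), 9.065865516662598) 6.785923859953247e-05 0.026693689640649554
 floor ((0.552064061164856, -0.1951819211244583), (0.20202301442623138, 0.24169382452964783), 8.848207473754883)
 obj [176  99  15  39 339] [ 0.71 -0.3   0.05] [ 0.75  -0.208  0.146]
 obj [189 130  25  41 716] [ 0.637 -0.115  0.05 ] [ 0.703 -0.015  0.202]
 obj [161 173  25  38 362] [0.715 0.075 0.05 ] [0.75  0.215 0.218]
 obj [ 233  191   43   56 1738] [0.468 0.13  0.05 ] [0.583 0.225 0.181]
 obj [156 219  16  44 311] [0.72  0.251 0.155] [0.75  0.362 0.22 ]
 obj [155 272  13  37 263] [0.721 0.395 0.156] [0.75  0.45  0.219]
 obj [220 303  26  23 296] [0.561 0.418 0.056] [0.618 0.45  0.114]
 obj [262 305  23  17 155] [0.472 0.428 0.072] [0.522 0.45  0.114]
```

View pics/cap.png

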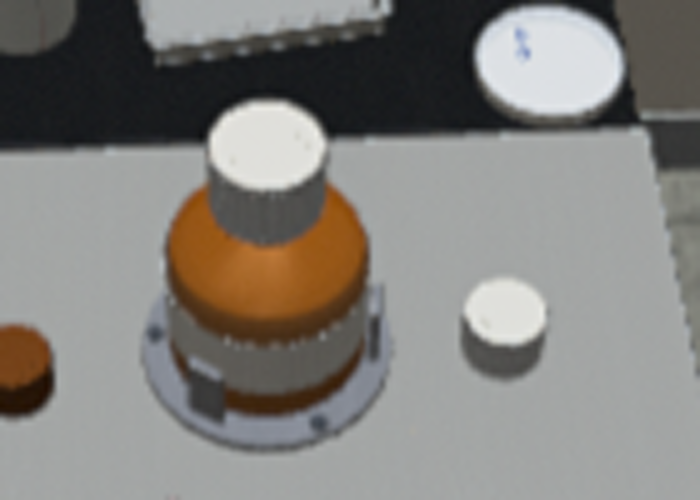

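The crop confirms it: a white ribbed cap on the amber jar at crop (267,170). The smaller white cap stands by itself at crop (505,325). The cap axis is at about (0.528,0.165), with its top at 0.178. I move above it first.

>>> {"fn": "arm_command", "kwargs": {"deltas": [1,-0.043,-0.0275,0,0,1,-0.043,-0.0275,0,0,1,-0.043,-0.0275,0,0,1,-0.043,-0.0275,0,0,1,-0.043,-0.0275,0,0,1,-0.043,-0.0275,0,0,1,-0.043,-0.0275,0,0,1,-0.043,-0.0275,0,0,1,-0.043,-0.0275,0,0,1,-0.0415,-0.0275,0,0,1,0,0,0,0.17,1,0,0,0,0.17]}}

```text
time: 1.6
position: [0.5279, 0.1646, 0.222]
tool_rot: [0.356, 0.934, -0.0, -0.001]
ft_force: [-0.3, -0.2, -0.0]
grip_width: 0.0868
grip_force: 0.0
```

>>> {"fn": "arm_command", "kwargs": {"deltas": [1,0,0,0,0.17,1,0,0,0,0.17,1,0,0,0,0.17,1,0,0,0,0.17,1,0,0,0,0.17,1,0,0,0,0,1,0,0,0,0]}}

```text
time: 2.48
position: [0.5276, 0.1656, 0.2223]
tool_rot: [0.706, 0.708, -0.0, -0.0]
ft_force: [-0.2, -1.2, -0.1]
grip_width: 0.087
grip_force: 0.0
```

```bash
cat >> h.py <<'E'
from scipy.spatial.transform import Rotation as R
def rel(x,y,z):
    o=status.get_obs();M=R.from_quat(o['tool_rot']).as_matrix()
    print('t',o['time'],'pos',o['position'].round(4),'q6',o['q'][5].round(3),'F',o['ft_force'].round(1),'M',o['moment'].round(2),'w',o['grip_width'],o['grip_force'],'tooldelta',(M.T@(np.array([x,y,z])-o['position'])).round(4))
E
python3 - <<'E'
from h import *
rel(.528,.165,.139)
print(R.from_quat(status.get_obs()['tool_rot']).as_matrix().round(3))
p,d=grab('scene');cv2.imwrite('pics/s1.png',cv2.resize(p[120:290,160:360,::-1],None,fx=4,fy=3.5,interpolation=cv2.INTER_CUBIC))
E
```

```text
t 2.475 pos [0.5276 0.1656 0.2223] q6 0.1 F [-0.2 -1.2 -0.1] M [-0.09  0.11 -0.01] w 0.0870467912442096 0.0 tooldelta [-0.0006  0.0004  0.0833]
[[-0.002  1.    -0.001]
 [ 1.     0.002 -0.   ]
 [-0.    -0.001 -1.   ]]
```

View pics/s1.png

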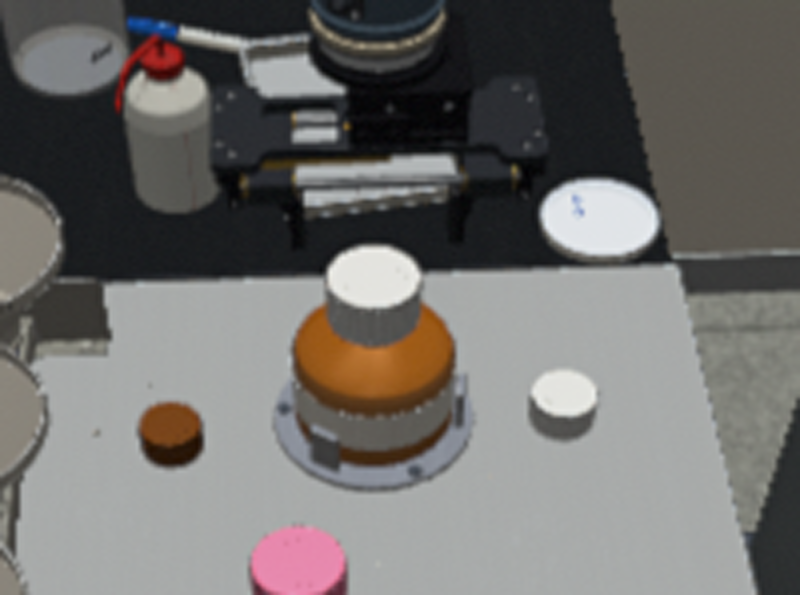

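The gripper's fingers (crop columns 297 and 457) straddle the cap, which is centred at column 374. I descend, close, and then press in steps.

>>> {"fn": "arm_command", "kwargs": {"deltas": [1,0,0,0.02,0,1,0,0,0.02,0,1,0,0,0.02,0,1,0,0,0.012,0,1,0,0,0.011,0,1,0,0,0,0]}}

```text
time: 3.28
position: [0.5275, 0.1656, 0.139]
tool_rot: [0.707, 0.707, -0.001, -0.0]
ft_force: [0.4, 0.1, 0.4]
grip_width: 0.087
grip_force: 0.0
```

>>> {"fn": "arm_command", "kwargs": {"deltas": [0.6,0,0,0,0,0.45,0,0,0,0,0.3,0,0,0,0,0.2,0,0,0,0,0.2,0,0,0,0,0.2,0,0,0,0], "newtons": 8}}

```text
time: 4.03
position: [0.5296, 0.1657, 0.1401]
tool_rot: [0.707, 0.707, 0.001, 0.001]
ft_force: [5.3, -0.0, -0.2]
grip_width: 0.0604
grip_force: 8.0
```

The grip drew the arm 2 mm towards +x, so I centre it, grip firmly and start pressing.

>>> {"fn": "arm_command", "kwargs": {"deltas": [0.2,0,0.0022,0,0,-0.2,0,0,0,0,-0.2,0,0,0,0], "newtons": 45}}

```text
time: 4.4
position: [0.5297, 0.1656, 0.1397]
tool_rot: [0.707, 0.707, -0.0, -0.0]
ft_force: [0.5, -0.4, 3.9]
grip_width: 0.0595
grip_force: 45.0
```

>>> {"fn": "arm_command", "kwargs": {"deltas": [-0.2,0,0,0.002,0,-0.2,0,0,0.002,0,-0.2,0,0,0.002,0,-0.2,0,0,0,0]}}

```text
time: 4.9
position: [0.5297, 0.1657, 0.1341]
tool_rot: [0.707, 0.707, -0.0, -0.0]
ft_force: [0.3, -0.4, 10.6]
grip_width: 0.0598
grip_force: 45.0
```

>>> {"fn": "arm_command", "kwargs": {"deltas": [-0.2,0,0,0.0015,0,-0.2,0,0,0.001,0,-0.2,0,0,0,0]}}

```text
time: 5.28
position: [0.5297, 0.1657, 0.1324]
tool_rot: [0.707, 0.707, -0.0, 0.0]
ft_force: [-2.2, -0.9, 13.2]
grip_width: 0.0595
grip_force: 45.0
```

>>> {"fn": "arm_command", "kwargs": {"deltas": [-0.2,0,0,0.001,0,-0.2,0,0,0,0,-0.2,0,0,0,-0.05,-0.2,0,0,0,-0.05,-0.2,0,0,0,0]}}

```text
time: 5.9
position: [0.5297, 0.1657, 0.1324]
tool_rot: [0.671, 0.742, 0.0, 0.0]
ft_force: [-4.0, -1.3, 19.8]
grip_width: 0.0596
grip_force: 45.0
```

>>> {"fn": "arm_command", "kwargs": {"deltas": [-0.2,0,0,-0.0006,0,-0.2,0,0,0,-0.08,-0.2,0,0,0,-0.08,-0.2,0,0,0,-0.08,-0.2,0,0,0,-0.08,-0.2,0,0,0,0]}}

```text
time: 6.65
position: [0.53, 0.1658, 0.1324]
tool_rot: [0.544, 0.839, 0.0, 0.0]
ft_force: [-1.3, 0.3, 14.6]
grip_width: 0.0595
grip_force: 45.0
```

Pressed at 14.6 N and turned 0.42 rad so far. I keep turning.

>>> {"fn": "arm_command", "kwargs": {"deltas": [-0.2,0,0,0.0001,-0.08,-0.2,0,0,0,-0.08,-0.2,0,0,0,-0.08,-0.2,0,0,0,-0.08,-0.2,0,0,0,-0.08,-0.2,0,0,0,0]}}

```text
time: 7.4
position: [0.5305, 0.1661, 0.1324]
tool_rot: [0.367, 0.93, 0.001, 0.001]
ft_force: [-0.9, 0.4, 14.7]
grip_width: 0.0594
grip_force: 45.0
```

```bash
python3 -c "
from h import *
rel(.53,.1657,.132)"
```

```text
t 7.4 pos [0.5305 0.1661 0.1324] q6 -0.718 F [-0.9  0.4 14.7] M [-0.05  0.26 -0.09] w 0.05941747739291469 45.01227471188031 tooldelta [ 0.0001 -0.0006  0.0004]
```

>>> {"fn": "arm_command", "kwargs": {"deltas": [-0.2,0,0,0,-0.08,-0.2,0,0,0,-0.08,-0.2,0,0,0,-0.08,-0.2,0,0,0,-0.08,-0.2,0,0,0,-0.08,-0.2,0,0,0,-0.08,-0.2,0,0,0,-0.08,-0.2,0,0,0,-0.05,-0.2,0,0,0,0]}}

```text
time: 8.52
position: [0.5306, 0.166, 0.1324]
tool_rot: [0.07, 0.998, 0.0, 0.001]
ft_force: [0.2, -0.6, 14.8]
grip_width: 0.0594
grip_force: 45.0
```

```bash
python3 -c "
from h import *
rel(.53,.1657,.132)"
```

```text
t 8.525 pos [0.5306 0.166  0.1324] q6 -1.328 F [ 0.2 -0.6 14.8] M [-0.11  0.23 -0.12] w 0.05940530204336945 45.011763973816414 tooldelta [ 0.0006 -0.0004  0.0004]
```

>>> {"fn": "arm_command", "kwargs": {"deltas": [-0.2,0,0,-0.003,0,-0.2,0,0,-0.003,0,-0.2,0,0,-0.003,0,-0.2,0,0,-0.003,0,-0.2,0,0,0,0]}}

```text
time: 9.15
position: [0.5284, 0.1656, 0.1416]
tool_rot: [0.07, 0.998, -0.0, -0.002]
ft_force: [-0.5, 0.3, -1.4]
grip_width: 0.0594
grip_force: 45.0
```

>>> {"fn": "arm_command", "kwargs": {"deltas": [-0.2,0,0,-0.004,0,-0.2,0,0,-0.006,0,-0.2,0,0,-0.01,0,-0.2,0,0,-0.01,0]}}

```text
time: 9.65
position: [0.5302, 0.1657, 0.1734]
tool_rot: [0.07, 0.998, 0.0, 0.0]
ft_force: [-0.4, -0.1, -1.3]
grip_width: 0.0594
grip_force: 45.0
```

>>> {"fn": "arm_command", "kwargs": {"deltas": [-0.2,0,0,-0.015,0,-0.2,0,0,-0.02,0,-0.2,0,0,-0.02,0,-0.2,0,0,-0.01,0,-0.2,0,0,0,0]}}

```text
time: 10.28
position: [0.5305, 0.1657, 0.2386]
tool_rot: [0.07, 0.998, 0.0, 0.001]
ft_force: [-0.8, 0.2, -1.5]
grip_width: 0.0594
grip_force: 45.0
```

Run:
```python
from h import *
rel(.54,-.195,.239)
p,d=grab('scene');cv2.imwrite('pics/s2.png',cv2.resize(p[120:290,160:360,::-1],None,fx=4,fy=3.5,interpolation=cv2.INTER_CUBIC))
```

```text
t 10.275 pos [0.5305 0.1657 0.2386] q6 -1.328 F [-0.8  0.2 -1.5] M [ 0.03 -0.01 -0.03] w 0.05939617041614403 44.98551897991092 tooldelta [-0.06   -0.3558 -0.0005]
```

View pics/s2.png

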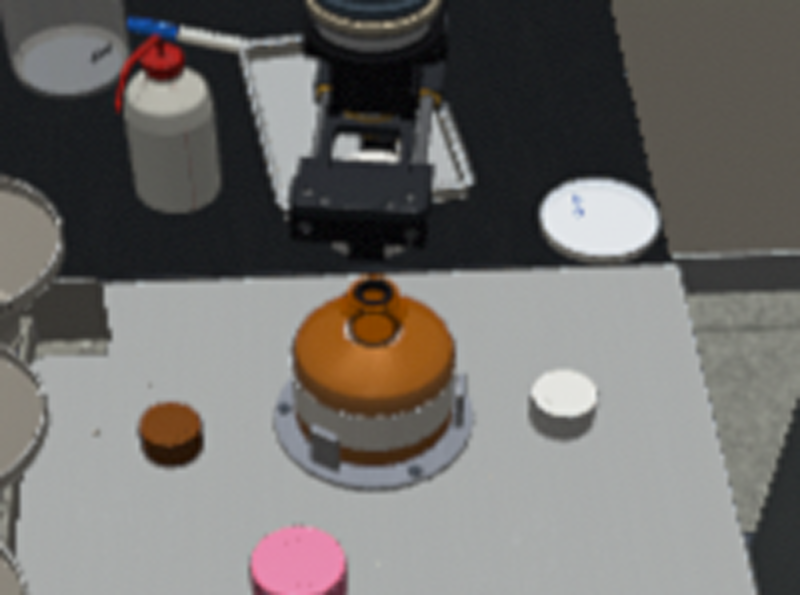

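The jar's neck is bare at crop (373,290) and the cap is in the gripper at (370,150). I carry it over the tray.

>>> {"fn": "arm_command", "kwargs": {"deltas": [-0.2,-0.008,-0.0444,0,0,-0.2,-0.008,-0.0444,0,0,-0.2,-0.008,-0.0444,0,0,-0.2,-0.008,-0.0444,0,0,-0.2,-0.008,-0.0444,0,0,-0.2,-0.008,-0.0444,0,0,-0.2,-0.008,-0.0444,0,0,-0.2,-0.008,-0.0444,0,0,-0.2,0,0,0,0,-0.2,0,0,0,0]}}

```text
time: 11.58
position: [0.5427, -0.1944, 0.2365]
tool_rot: [0.071, 0.997, 0.001, -0.001]
ft_force: [-0.7, 0.6, -0.2]
grip_width: 0.0596
grip_force: 45.0
```

>>> {"fn": "arm_command", "kwargs": {"deltas": [-0.2,0,0,0.03,0,-0.2,0,0,0.04,0,-0.2,0,0,0.04,0,-0.2,0,0,0.04,0,-0.2,0,0,0.03,0,-0.2,0,0,0.02,0,-0.2,0,0,0.01,0,-0.2,0,0,0,0,-0.2,0,0,0,0]}}

```text
time: 12.7
position: [0.5442, -0.195, 0.0284]
tool_rot: [0.07, 0.998, -0.0, 0.001]
ft_force: [1.2, 0.7, 0.4]
grip_width: 0.0593
grip_force: 45.0
```

Run:
```python
from h import *
rel(.545,-.195,.0095)
p,d=grab('scene');cv2.imwrite('pics/s3.png',cv2.resize(p[90:220,160:360,::-1],None,fx=4,fy=4,interpolation=cv2.INTER_CUBIC))
```

```text
t 12.7 pos [ 0.5442 -0.195   0.0284] q6 -1.968 F [1.2 0.7 0.4] M [-0.01 -0.03  0.01] w 0.059297253625148864 44.98556374301188 tooldelta [-0.0008  0.0001  0.0189]
```

View pics/s3.png

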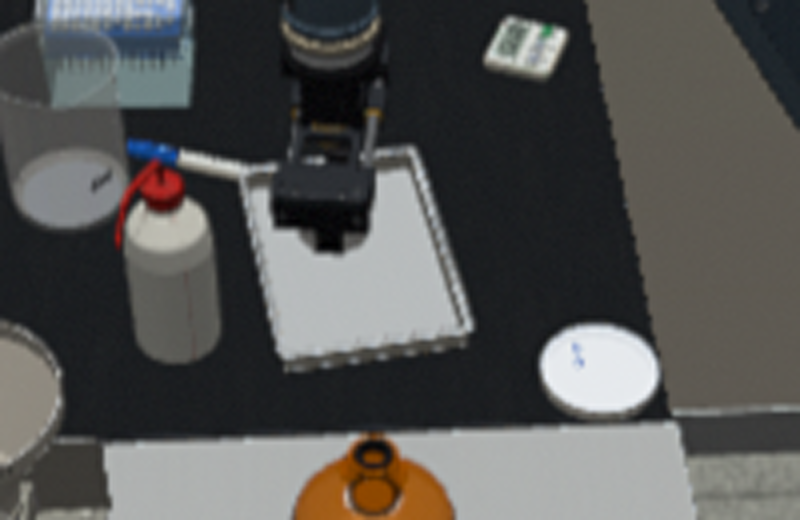

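The cap (crop 335,240) is well inside the tray, whose corners are near (245,175), (415,150), (470,330) and (285,365). I lower it gently.

>>> {"fn": "arm_command", "kwargs": {"deltas": [-0.2,0,0,0.006,0,-0.2,0,0,0.005,0,-0.2,0,0,0.003,0,-0.2,0,0,0.002,0,-0.2,0,0,0,0]}}

```text
time: 13.38
position: [0.5434, -0.195, 0.0113]
tool_rot: [0.07, 0.998, 0.0, -0.0]
ft_force: [0.3, 0.3, -0.9]
grip_width: 0.0595
grip_force: 45.0
```

>>> {"fn": "arm_command", "kwargs": {"deltas": [-0.2,0,0,0.001,0,-0.2,0,0,0,0]}}

```text
time: 13.62
position: [0.5436, -0.195, 0.0106]
tool_rot: [0.07, 0.998, -0.0, 0.0]
ft_force: [-0.2, 0.2, -0.5]
grip_width: 0.0596
grip_force: 45.0
```

>>> {"fn": "arm_command", "kwargs": {"deltas": [-0.2,0,0,0.001,0,-0.2,0,0,0,0]}}

```text
time: 13.88
position: [0.5437, -0.195, 0.0096]
tool_rot: [0.07, 0.998, -0.0, 0.0]
ft_force: [-0.1, 0.5, 0.1]
grip_width: 0.0597
grip_force: 45.0
```

>>> {"fn": "arm_command", "kwargs": {"deltas": [-0.2,0,0,0.0007,0,-0.2,0,0,0,0]}}

```text
time: 14.12
position: [0.5437, -0.1951, 0.0095]
tool_rot: [0.07, 0.998, -0.0, 0.0]
ft_force: [-1.4, 0.1, 5.8]
grip_width: 0.0595
grip_force: 45.0
```

Contact came at the expected height, with 5.8 N. I release and back out straight up.

>>> {"fn": "arm_command", "kwargs": {"deltas": [0.4,0,0,-0.0005,0,0.5,0,0,0,0,0.7,0,0,0,0,0.7,0,0,0,0], "newtons": 5}}

```text
time: 14.62
position: [0.5435, -0.195, 0.0092]
tool_rot: [0.07, 0.998, 0.0, -0.0]
ft_force: [-0.3, -0.4, -1.0]
grip_width: 0.0725
grip_force: 0.0
```

>>> {"fn": "arm_command", "kwargs": {"deltas": [0.7,0,0,-0.01,0,0.7,0,0,-0.015,0,0.7,0,0,-0.03,0,0.7,0,0,-0.04,0,0.7,0,0,-0.05,0,0.7,0,0,-0.05,0,0.7,0.02,0.05,-0.02,0,0.7,0.02,0.05,0,0,0.7,0.02,0.05,0,0,0.7,0,0.05,0,0,0.7,0,0,0,0]}}

```text
time: 16.0
position: [0.5118, 0.0145, 0.2257]
tool_rot: [0.068, 0.998, 0.0, 0.001]
ft_force: [0.8, 0.3, -0.6]
grip_width: 0.0738
grip_force: 0.0
```

Run:
```python
from h import *
rel(.545,-.195,.0095)
p,d=grab('scene');cv2.imwrite('pics/s4.png',cv2.resize(p[90:290,130:360,::-1],None,fx=3,fy=3,interpolation=cv2.INTER_CUBIC))
for n in('scene','top'):
    p,d=grab(n);W=cloud(n,d);m=(abs(W[...,0]-.543)<.05)&(abs(W[...,1]+.195)<.05)&(W[...,2]>.04)&(W[...,2]<.08);print(n,m.sum(),W[m].mean(0),np.percentile(W[m][:,2],[5,50,95]))
```

```text
t 16.0 pos [0.5118 0.0145 0.2257] q6 -1.626 F [ 0.8  0.3 -0.6] M [ 0.01 -0.   -0.02] w 0.0737953137459455 0.0 tooldelta [-0.0608 -0.2032  0.2162]
scene 69 [ 0.55612041 -0.1805206   0.04494689] [0.04141387 0.04489836 0.04926837]
top 245 [ 0.5405255  -0.19567685  0.04793406] [0.04248727 0.04781084 0.05457967]
```

View pics/s4.png

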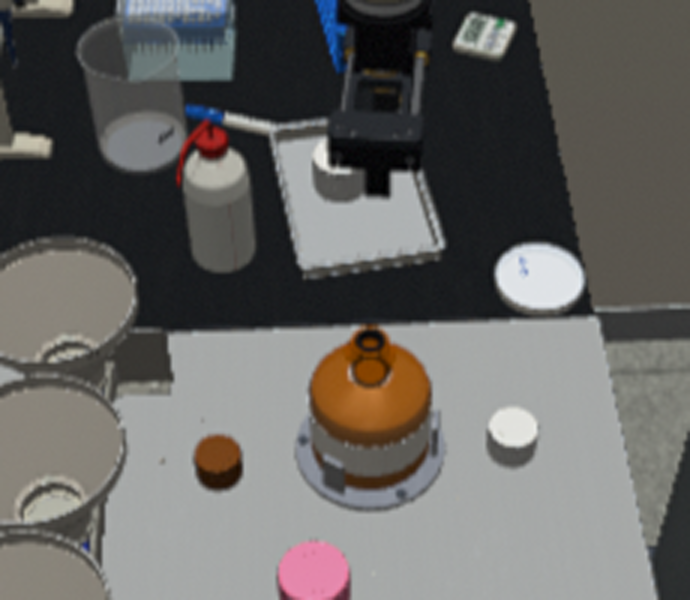

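The cap stands upright on the tray floor (crop 337,170), its top at z ≈ 0.048. The jar is open and the bystanders in view are untouched, with the robot clear of everything.

```bash
python3 -c "
from rig import order
print(order.hand_in())"
```

```text
the job is handed in; nothing more can be done
None
```

The amber jar is open, its cap is standing open side down on the floor of the steel tray with the gripper clear of it, and the job is handed in after about 16 s of the 48 s allowed.

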